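# Balance a wrongly loaded centrifuge rotor

## Task

The four-bucket centrifuge rotor on the bench is loaded wrongly: bottles of the same kind have to face each other across the hub, and the brown glass bottle must not be spun at all. Swap the glass bottle with the short white bottle in the drip tray (the bench in between is free for parking a bottle) and rearrange the rotor, so that in the end the two tall bottles stand in opposite buckets, the two short bottles in the other two buckets, and the glass bottle alone in the drip tray. Let no bottle tip over, and leave them all standing.

Things in the scene. Friction and masses are not known exactly. Their poses are not given: they have to be found in the camera images.
- tall_0_center (a point): tall slim white plastic screw-cap bottle, 66 mm diameter and 172 mm high with a narrow ribbed cap (32 mm diameter, the top 26 mm), about 0.3 kg; there are two alike. Held by the cap it can swing if carried jerkily. The point is its centre, half-way up (86 mm above its underside), z up its axis
- tall_1_center (a point): tall slim white plastic screw-cap bottle, 66 mm diameter and 172 mm high with a narrow ribbed cap (32 mm diameter, the top 26 mm), about 0.3 kg; there are two alike. Held by the cap it can swing if carried jerkily. The point is its centre, half-way up (86 mm above its underside), z up its axis
- short_0_center (a point): short white plastic wide-mouth bottle, 60 mm diameter and 108 mm high with a wide white ribbed cap (49 mm diameter, the top 26 mm), about 0.14 kg; there are two alike, one in the rotor and one in the drip tray at the start. The point is its centre, half-way up (54 mm above its underside), z up its axis
- short_1_center (a point): short white plastic wide-mouth bottle, 60 mm diameter and 108 mm high with a wide white ribbed cap (49 mm diameter, the top 26 mm), about 0.14 kg; there are two alike, one in the rotor and one in the drip tray at the start. The point is its centre, half-way up (54 mm above its underside), z up its axis
- glass_bottle_center (a point): brown glass reagent bottle with a sloping shoulder and a ribbed cap (41 mm diameter, the top 26 mm), 68 mm diameter and 168 mm high, about 0.48 kg; stands in the rotor at the start, opposite a tall bottle. The point is its centre, half-way up (84 mm above its underside), z up its axis
- bucket_0: one of the rotor's four alike open steel buckets (fixed), 88 mm inside diameter, 60 mm high. Origin: centre of its underside, 28 mm above the bench; inner floor 33 mm and rim 88 mm above the bench; x points away from the hub. Buckets are 90 mm from the hub's axis, a quarter turn apart (neighbours 127 mm, opposites 180 mm). It faces bucket_2; the hub between is 108 mm high
- bucket_1: one of the rotor's four alike open steel buckets (fixed), 88 mm inside diameter, 60 mm high. Origin: centre of its underside, 28 mm above the bench; inner floor 33 mm and rim 88 mm above the bench; x points away from the hub. Buckets are 90 mm from the hub's axis, a quarter turn apart (neighbours 127 mm, opposites 180 mm). It faces bucket_3; the hub between is 108 mm high
- bucket_2: one of the rotor's four alike open steel buckets (fixed), 88 mm inside diameter, 60 mm high. Origin: centre of its underside, 28 mm above the bench; inner floor 33 mm and rim 88 mm above the bench; x points away from the hub. Buckets are 90 mm from the hub's axis, a quarter turn apart (neighbours 127 mm, opposites 180 mm). It faces bucket_0; the hub between is 108 mm high
- bucket_3: one of the rotor's four alike open steel buckets (fixed), 88 mm inside diameter, 60 mm high. Origin: centre of its underside, 28 mm above the bench; inner floor 33 mm and rim 88 mm above the bench; x points away from the hub. Buckets are 90 mm from the hub's axis, a quarter turn apart (neighbours 127 mm, opposites 180 mm). It faces bucket_1; the hub between is 108 mm high
- drip_tray: square white plastic tray (fixed) that takes one bottle, 104 x 104 mm, 20 mm high, 96 mm clear inside, a grip tab on two sides; holds a short bottle at the start. Origin: centre of its underside on the bench; inner floor 5 mm above the bench. The front of the bench between tray and rotor, straight ahead of the robot at 0.40 to 0.46 m, is clear for parking

How it is judged:
At the end, for the whole second after the job is handed in: Tall bottles in opposite buckets, short ones in the other two (each within 20 mm of its bucket's centre, down on its floor); the glass bottle on the drip tray's floor within 22 mm of its centre; all upright within 0.1 rad and at rest (height (world z) of tall_0_center between 0.111 and 0.127 m and angle between each of tall_0_center, tall_1_center, short_0_center, short_1_center, glass_bottle_center's own z axis and vertical below 0.1 rad and linear speed of each of tall_0, tall_1, short_0, short_1, glass_bottle below 0.02 m/s and height (world z) of tall_1_center between 0.111 and 0.127 m and height (world z) of short_0_center between 0.079 and 0.095 m and height (world z) of short_1_center between 0.079 and 0.095 m and ((horizontal distance between tall_0_center and bucket_0 below 0.02 m and horizontal distance between tall_1_center and bucket_2 below 0.02 m) or (horizontal distance between tall_0_center and bucket_1 below 0.02 m and horizontal distance between tall_1_center and bucket_3 below 0.02 m) or (horizontal distance between tall_0_center and bucket_2 below 0.02 m and horizontal distance between tall_1_center and bucket_0 below 0.02 m) or (horizontal distance between tall_0_center and bucket_3 below 0.02 m and horizontal distance between tall_1_center and bucket_1 below 0.02 m)) and ((horizontal distance between short_0_center and bucket_0 below 0.02 m and horizontal distance between short_1_center and bucket_2 below 0.02 m) or (horizontal distance between short_0_center and bucket_1 below 0.02 m and horizontal distance between short_1_center and bucket_3 below 0.02 m) or (horizontal distance between short_0_center and bucket_2 below 0.02 m and horizontal distance between short_1_center and bucket_0 below 0.02 m) or (horizontal distance between short_0_center and bucket_3 below 0.02 m and horizontal distance between short_1_center and bucket_1 below 0.02 m)) and height (world z) of glass_bottle_center between 0.081 and 0.097 m and horizontal distance between glass_bottle_center and drip_tray below 0.022 m); the robot touches nothing.
It fails at once if a bottle is tipped by more than 0.5 rad (angle between any of tall_0_center, tall_1_center, short_0_center, short_1_center, glass_bottle_center's own z axis and vertical above 0.5 rad).
It also fails if it takes over 112 s, if anything falls off the work surface, if the arm or the gripper's body presses on something with over 40 N, if the wrist force passes 120 N, or if a joint passes its speed limit or range.

## Robot

A 6-joint arm with a two-finger parallel gripper is mounted at the origin on a cart in front of the work surface, level with it; the furniture and walls round the work are solid. World frame = base frame: x ahead of the robot, y to its left, z up, the work surface at z = 0. Lengths are in m, angles in rad, forces in N, time in s.
With the tool pointing down it reaches from about 0.275 to 0.85 m from the base axis. Payload 5.2 kg.
Tool frame: the origin (TCP) lies at the very end of the fingers, on their centre line; the grasp point (between the pads) lies 19 mm behind it; z points along the fingers, y is the line along which they close (so a half turn about z gives the same grasp; the last joint's range is limited). The gripper opens to 85 mm and grips with 20 to 120 N. Pads are 22 mm wide; open, the fingers measure 114 mm over their backs; the gripper's body (76 mm by 85 mm) begins 54 mm behind the grasp point. The pads swing forward as they close: fully open they stand 13 mm farther back than shut.
Start: joints at [0.923, 0.259, 1.535, -0, 1.348, -0.203], TCP at [0.237, 0.496, 0.205] pointing down, gripper open.
Joint ranges: [-3.14, 3.14], [-0.91, 2.08], [0.19, 2.58], [-1.22, 4.36], [0.22, 2.71], [-3.12, 3.12]. Speed limits (rad/s): [2.57, 2.57, 3.14, 3.14, 3.14, 3.14].

## Interface

Orientations are given as a unit quaternion [w, x, y, z].
In Python, from cell import sensors, cams, workorder gives the robot as it stands. The module is installed in compiled form; this text tells all that it offers.
- The arm moves only by the shell command python3 -m jog 'ROWS' [FORCE]. ROWS is a JSON object of lists of equal length, an entry for each row: "dr": the turn, a rotation vector about the tool's x, y, z in degrees, a list of three; "travel": the shift along the tool's x, y, z in cm, a list of three; "jaw": the finger opening in cm, from 0 to 8.54. A call has 1 to 20 rows; each row shifts and turns the commanded pose from where the row before left it, along the tool's axes as they then stand; what a row does not reach is not made up. A row lasts 1/8 s, in which the tool goes at most 62.5 mm and 10.7 degrees, less where a joint would pass 70% of its speed; a pose out of reach is approached as far as the arm can. A call is refused whole if a number of a shift passes 6.25 or a number of a turn 10.7, either way. A call with a gripper value outside its range is refused whole. The fingers move at their own pace and stop on an object; FORCE is the grip in N (left out, the last holds). Time passes only in rows, so rows that do not move let the fingers close. It gives the time, the measured TCP pose, the force, the opening and the grip force at its end, in the units of the state.
- sensors.state(): the state, without advancing time (a new reading comes with each control period).
- cams.get_image(name): name is "scene" or "top" or "wrist"; returns (picture, depth): 480x640x3 uint8, red, green, blue; 480x640 float32, m along the optical axis (not along the pixel's ray), 0 where there is no reading.
- cams.camera_model(name): a dict with "intrinsics" (3x3 intrinsics, pixels), "dist" ([k1, k2, p1, p2, k3] as OpenCV has them; the pictures are not rectified), "world_from_camera" (4x4, takes a point from camera to world coordinates); the wrist camera has in their place "hand_eye" (4x4, takes a point from camera to tool coordinates, whose origin is the TCP and whose axes are the flange's). Camera axes: x right, y down, z forward; pixel columns grow to the right and rows downward; lengths in m; the calibration is good to about 2 mm. A picture is of the moment at which its call begins: read the wrist's pose just before it. camera_model takes no time and is no camera call.
- workorder.hand_in(): hands the job in; it is judged then, once.
The state is a dict: "time_s": time; "q": joint angles; "qd": joint speeds; "tau": joint torques, N m; "position": TCP position; "eef_rot": TCP orientation; "force": force on the tool from outside, world axes, zero at the start; "torque": the same for the moment, N m; "width": finger opening in m; "grip_force": force on a finger pad.
Only numpy, scipy, OpenCV 4.12 (cv2) and the standard library are available. Lean on these libraries where they do the work, as an engineer would, in place of code of your own. Each camera call takes 0.05 s, during which the arm holds its last target. There are 200 camera calls.

## Working session

There is one attempt and no reset: what is moved stays moved. The work goes in short steps, Python scripts to look and compute and a shell command to move; the robot and the scene stay as the last step left them, time stands still between calls to the robot, and variables do not carry over. Pictures are saved under pics/ and viewed, at most 14 in all, crops included, and the job is handed in when it is done.

```bash
mkdir -p pics
cat > h.py <<'E'
import numpy as np, cv2
from cell import sensors, cams, workorder
from scipy.spatial.transform import Rotation as R
def pose():
    s=sensors.state(); w,x,y,z=s['eef_rot']; T=np.eye(4)
    T[:3,:3]=R.from_quat([x,y,z,w]).as_matrix(); T[:3,3]=s['position']; return T
def cam(n):
    T=pose(); im,d=cams.get_image(n); m=cams.camera_model(n)
    W=np.array(m['world_from_camera']) if n!='wrist' else T@np.array(m['hand_eye'])
    return im,d,np.array(m['intrinsics']),np.array(m['dist'],float),W
def ray(uv,K,D,W,z):
    p=cv2.undistortPoints(np.array([[uv]],float),K,D)[0,0]; v=W[:3,:3]@[p[0],p[1],1]; o=W[:3,3]
    return o+v*(z-o[2])/v[2]
def cloud(d,K,D,W):
    h,w=d.shape; u,v=np.meshgrid(np.arange(w),np.arange(h))
    p=cv2.undistortPoints(np.stack([u,v],-1).reshape(-1,1,2).astype(float),K,D).reshape(h,w,2)
    P=np.dstack([p[...,0]*d,p[...,1]*d,d]); return P@W[:3,:3].T+W[:3,3]
def save(im,n): cv2.imwrite('pics/'+n+'.png',im[...,::-1])
E
python3 - <<'E'
from h import *
for n in('scene','top'):
    im,d,K,D,W=cam(n); save(im,n); print(n,W.round(3).tolist(),K.round(1).tolist(),D)
    np.savez(n,im=im,d=d,K=K,D=D,W=W)
print(np.array(cams.camera_model('wrist')['hand_eye']).round(3).tolist()); print(pose().round(3)); print(sensors.state())
E
```

```text
scene [[0.615, -0.444, 0.652, -0.4], [-0.788, -0.328, 0.52, -0.726], [-0.017, -0.834, -0.552, 0.88], [0.0, 0.0, 0.0, 1.0]] [[621.7, 0.0, 313.5], [0.0, 621.7, 231.0], [0.0, 0.0, 1.0]] [0.03707351 0.         0.         0.         0.        ]
top [[0.017, -0.987, 0.16, 0.374], [-1.0, -0.017, 0.001, 0.004], [0.001, -0.16, -0.987, 1.053], [0.0, 0.0, 0.0, 1.0]] [[454.4, 0.0, 315.8], [0.0, 454.4, 237.3], [0.0, 0.0, 1.0]] [-0.09589198  0.          0.          0.          0.        ]
[[-0.0, -0.966, -0.259, 0.064], [1.0, -0.0, -0.001, 0.0], [0.001, -0.259, 0.966, -0.168], [0.0, 0.0, 0.0, 1.0]]
[[-0.903  0.43  -0.001  0.236]
 [ 0.43   0.903 -0.001  0.496]
 [ 0.    -0.002 -1.     0.204]
 [ 0.     0.     0.     1.   ]]
{'time_s': 0.1, 'q': array([ 9.23237030e-01,  2.59269578e-01,  1.53597998e+00,  1.41808452e-05,
        1.34798781e+00, -2.02823843e-01]), 'qd': array([-0.00059157, -0.00166053, -0.00353011, -0.00271078,  0.00067938,
       -0.00094385]), 'tau': array([ 2.39276160e-03, -4.46970463e+01, -2.91247952e+01, -2.08101346e-04,
        6.32186406e-03,  1.39974381e-05]), 'position': array([0.23629029, 0.49608745, 0.2044556 ]), 'eef_rot': array([-3.45516651e-04,  2.20541127e-01,  9.75377330e-01, -7.46282179e-04]), 'force': array([ 0.19871797, -0.18002103,  0.78817344]), 'torque': array([ 0.00809517, -0.01373547,  0.01512824]), 'grip_force': 0.0, 'width': 0.08545467546568065}
```

View pics/top.png

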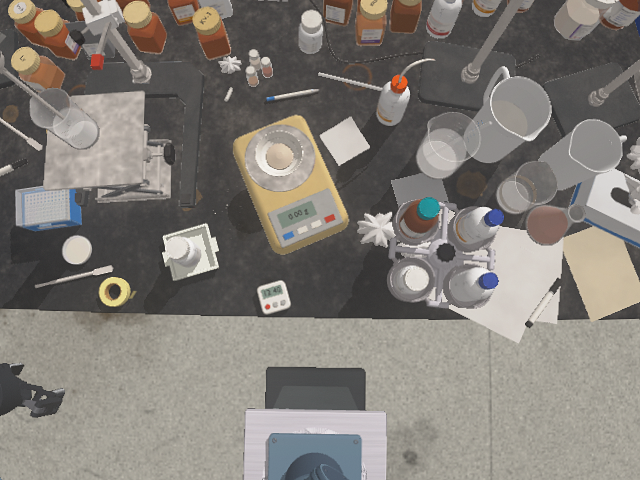

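View pics/scene.png

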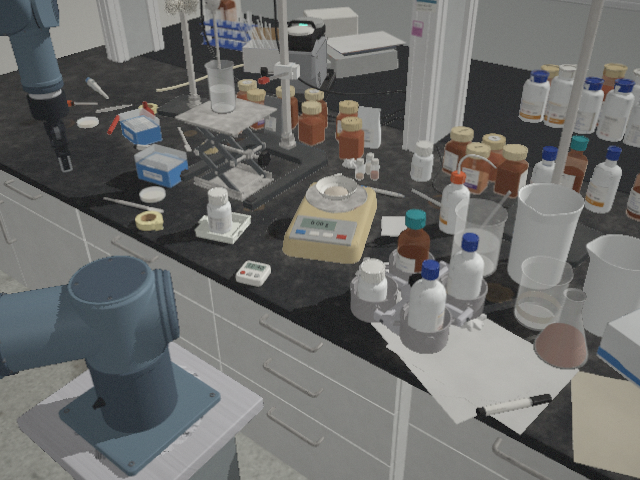

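The top view shows the rotor hub at (446,252). Around it are the glass bottle (428,208, teal cap), tall bottles (494,217) and (488,281), and a short bottle (410,280). The tray with the other short bottle is at (190,250). The scene view agrees.

Plan: short from tray to parking, glass to tray, tall from NE to NW, short to NE.

Run:
```python
from h import *
f=np.load('top.npz'); im,d,K,D,W=[f[k] for k in('im','d','K','D','W')]
P=cloud(d,K,D,W); hsv=cv2.cvtColor(im,cv2.COLOR_RGB2HSV); ok=d>0
def top(n,box,zt):
    u0,v0,u1,v1=box; m=np.zeros(ok.shape,bool); m[v0:v1,u0:u1]=1
    m&=ok&(abs(P[...,2]-zt)<.008); q=P[m]; vs,us=np.nonzero(m)
    if len(q)<5: print(n,len(q));return
    (c,r)=cv2.minEnclosingCircle(np.c_[us,vs].astype(np.float32))
    print(n,len(q),'med',np.median(q,0).round(4),'circ',ray(c,K,D,W,zt).round(4),round(r,1),'mean',q.mean(0).round(4))
top('glass',(410,190,445,225),.201);top('tallNE',(478,200,510,232),.205);top('tallSE',(472,265,505,297),.205)
top('shortSW',(392,258,432,302),.141);top('shortTray',(165,225,215,270),.113)
# rotor rim & tray rim
m=ok&(abs(P[...,2]-.088)<.006); m[:, :385]=0;m[:,505:]=0;m[:195]=0;m[310:]=0
q=P[m]; print('rim',len(q),q.min(0).round(3),q.max(0).round(3))
m=ok&(abs(P[...,2]-.020)<.006); m[:, :155]=0;m[:,225:]=0;m[:218]=0;m[290:]=0
m&=(hsv[...,2]>110)
n,l,s,c=cv2.connectedComponentsWithStats(m.astype(np.uint8)); k=1+s[1:,4].argmax()
vs,us=np.nonzero(l==k); q=P[l==k]; rr=cv2.minAreaRect(q[:,:2].astype(np.float32)*1000); print('tray',rr)
# park height map
for x in(.38,.40,.42,.44,.46,.48):
  print(x,[round(float(np.max(np.r_[0,P[ok&(abs(P[...,0]-x)<.01)&(abs(P[...,1]-y)<.01)][:,2]])),3) for y in np.arange(.16,-.13,-.02)])
np.save('P',P)
o=cv2.resize(im[190:320,380:520],(800,743))[:600]; save(cv2.resize(im[195:310,380:520],(730,600)),'rot')
```

```text
glass 350 med [ 0.5757 -0.2126  0.1996] circ [ 0.575 -0.212  0.201] 10.7 mean [ 0.5756 -0.2126  0.1996]
tallNE 216 med [ 0.5583 -0.3424  0.2051] circ [ 0.5583 -0.3417  0.205 ] 8.3 mean [ 0.5585 -0.3422  0.2047]
tallSE 228 med [ 0.4358 -0.3252  0.2046] circ [ 0.436  -0.3249  0.205 ] 8.7 mean [ 0.4359 -0.3254  0.2044]
shortSW 445 med [ 0.4411 -0.1989  0.1405] circ [ 0.4407 -0.1986  0.141 ] 12.3 mean [ 0.4417 -0.1991  0.1404]
shortTray 408 med [0.5013 0.2999 0.1111] circ [0.5006 0.2993 0.113 ] 11.5 mean [0.5008 0.2999 0.111 ]
rim 1138 [ 0.384 -0.388  0.082] [ 0.621 -0.152  0.094]
tray ((504.44793701171875, 295.3883972167969), (110.96612548828125, 129.8914794921875), 16.694915771484375)
0.38 [0.005, 0.005, 0.024, 0.024, 0.024, 0.021, 0.006, 0.005, 0.007, 0.004, 0.006, 0.006, 0.005, 0.003, 0.005]
0.4 [0.004, 0.022, 0.024, 0.023, 0.026, 0.02, 0.004, 0.005, 0.005, 0.004, 0.005, 0.005, 0.005, 0.004, 0.006]
0.42 [0.004, 0.022, 0.024, 0.023, 0.023, 0.011, 0.006, 0.004, 0.004, 0.006, 0.005, 0.004, 0.004, 0.004, 0.005]
0.44 [0.004, 0.005, 0.018, 0.022, 0.022, 0.004, 0.005, 0.005, 0.005, 0.006, 0.004, 0.004, 0.005, 0.004, 0.005]
0.46 [0.006, 0.005, 0.005, 0.005, 0.005, 0.004, 0.004, 0.005, 0.006, 0.004, 0.005, 0.005, 0.005, 0.005, 0.004]
0.48 [0.005, 0.004, 0.005, 0.005, 0.005, 0.005, 0.006, 0.004, 0.005, 0.005, 0.004, 0.005, 0.005, 0.004, 0.003]
```

View pics/rot.png

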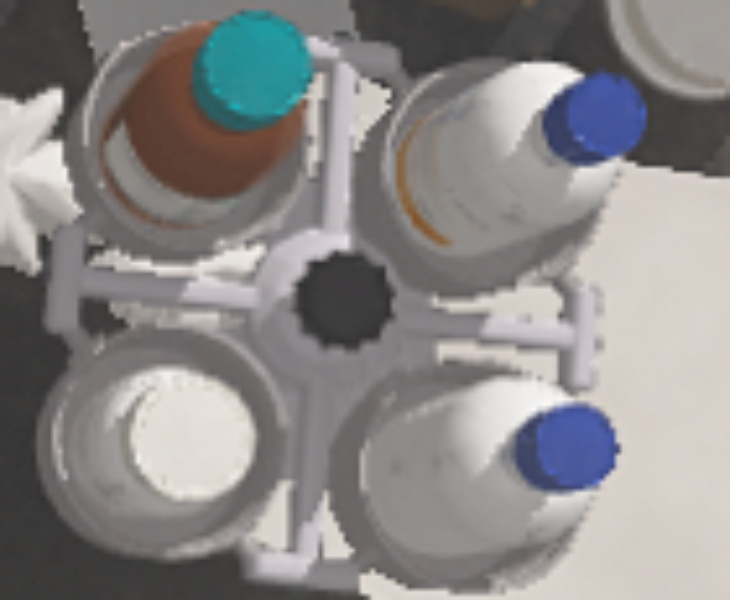

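The crop shows the bottles near their bucket centres. The rim circles are partly visible, so I can fit the whole rotor pattern to them.

Run:
```python
from h import *
from scipy.optimize import least_squares
P=np.load('P.npy'); f=np.load('top.npz'); im=f['im']; d=f['d']
m=(d>0)&(abs(P[...,2]-.0875)<.004)&(P[...,0]>.37)&(P[...,0]<.64)&(P[...,1]<-.14)&(P[...,1]>-.40)
m&=(im.max(2).astype(int)-im.min(2)<40); q=P[m][:,:2]
def cen(p): return np.array([[p[0]+.09*np.cos(p[2]+k*np.pi/2),p[1]+.09*np.sin(p[2]+k*np.pi/2)] for k in range(4)])
fun=lambda p: np.linalg.norm(q[:,None]-cen(p)[None],axis=2).__sub__(.0455).__abs__().min(1)
best=min((least_squares(fun,[.503,-.27,t],loss='soft_l1',f_scale=.003) for t in np.radians([30,45,55,35,60])),key=lambda r:r.cost)
print(len(q),best.x,np.degrees(best.x[2]),np.median(abs(fun(best.x)))); print(cen(best.x).round(4))
# tray rectangle: inner/outer by white pixels
hsv=cv2.cvtColor(im,cv2.COLOR_RGB2HSV); m=np.zeros(d.shape,np.uint8); s=np.s_[210:292,150:230]
m[s]=((hsv[...,2]>120)&(hsv[...,1]<60)&(P[...,2]<.04))[s]; m=cv2.morphologyEx(m,cv2.MORPH_OPEN,np.ones((2,2)))
t=m.astype(bool)&(abs(P[...,2]-.018)<.008); pts=P[t][:,:2]
th=np.radians(np.arange(0,90,1)); 
for a in (np.radians(x) for x in (8,12,14,16,18,22)):
    r=pts@np.array([[np.cos(a),-np.sin(a)],[np.sin(a),np.cos(a)]]); print(round(np.degrees(a)),np.percentile(r,[2,98],0).round(3).tolist(), np.percentile(r,[0,100],0).round(3).tolist())
save(cv2.resize(im[215:290,150:230],(640,600)),'tray')
```

```text
896 [ 0.50156168 -0.27168947  0.67851897] 38.876273200848594 0.00225199369003163
[[ 0.5716 -0.2152]
 [ 0.4451 -0.2016]
 [ 0.4315 -0.3282]
 [ 0.558  -0.3418]]
8 [[0.484, 0.16], [0.596, 0.282]] [[0.48, 0.156], [0.6, 0.286]]
12 [[0.5, 0.122], [0.608, 0.244]] [[0.497, 0.118], [0.611, 0.248]]
14 [[0.507, 0.102], [0.613, 0.225]] [[0.505, 0.099], [0.615, 0.228]]
16 [[0.512, 0.082], [0.618, 0.205]] [[0.511, 0.08], [0.619, 0.208]]
18 [[0.516, 0.063], [0.622, 0.186]] [[0.515, 0.06], [0.624, 0.188]]
22 [[0.522, 0.022], [0.631, 0.146]] [[0.52, 0.02], [0.634, 0.148]]
```

View pics/tray.png

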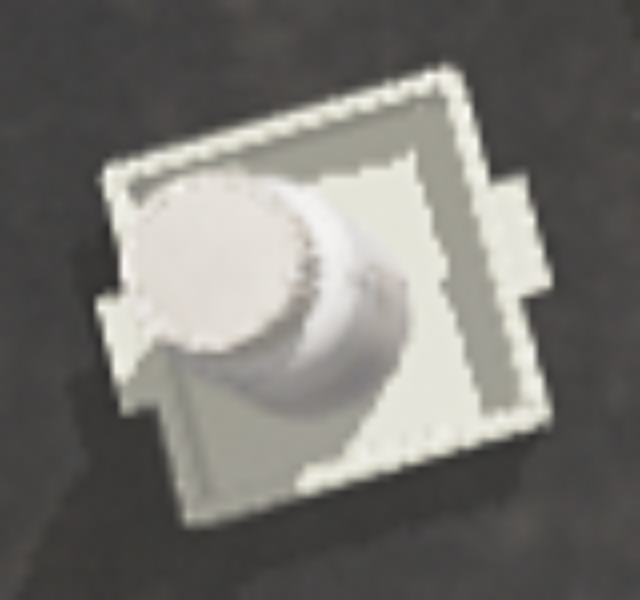

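The tray centre is about (0.504, 0.295), at roughly 17°. Next I check obstacle heights along the carry path and work out the first approach.

```bash
cat >> h.py <<'E'
def to(x,y,z):
    T=pose(); print('shift cm',(T[:3,:3].T@(np.array([x,y,z])-T[:3,3])*100).round(2), 'zaxis',T[:3,2].round(4),'yax',T[:3,1].round(3))
E
python3 - <<'E'
from h import *
P=np.load('P.npy'); d=np.load('top.npz')['d']; q=P[d>0]
print('y:',np.arange(.36,-.47,-.04).round(2).tolist())
for x in np.arange(.38,.80,.04):
  r=[]
  for y in np.arange(.36,-.47,-.04):
    s=q[(abs(q[:,0]-x)<.02)&(abs(q[:,1]-y)<.02)]; r.append(int(1000*np.percentile(s[:,2],98)) if len(s)>5 else -1)
  print(round(x,2),r)
to(.501,.2995,.22); to(.501,.2995,.089)
E
```

```text
y: [0.36, 0.32, 0.28, 0.24, 0.2, 0.16, 0.12, 0.08, 0.04, 0.0, -0.04, -0.08, -0.12, -0.16, -0.2, -0.24, -0.28, -0.32, -0.36, -0.4, -0.44]
0.38 [4, 4, 3, 3, 4, 4, 23, 23, 4, 4, 4, 4, 4, 4, 89, 81, 82, 89, 89, 7, 8]
0.42 [3, 4, 4, 3, 3, 4, 22, 22, 4, 4, 4, 3, 3, 134, 143, 138, 150, 206, 204, 8, 7]
0.46 [21, 103, 99, 22, 4, 3, 4, 6, 3, 4, 4, 4, 4, 140, 143, 140, 144, 206, 154, 81, 8]
0.5 [22, 114, 113, 22, 4, 4, 41, 62, 45, 4, 4, 4, 3, 85, 89, 109, 110, 89, 88, 82, 7]
0.54 [22, 111, 111, 23, 4, 3, 62, 70, 69, 66, 57, 27, 43, 88, 199, 155, 91, 205, 206, 88, 8]
0.58 [4, 4, 21, 4, 4, 4, 73, 74, 73, 71, 68, 50, 44, 89, 202, 202, 90, 206, 207, -1, 7]
0.62 [217, 33, 24, 4, 4, 61, 74, 77, 75, 74, 72, 4, 4, 76, 148, -1, 82, 91, 88, 4, 125]
0.66 [217, 25, 24, 4, 4, 77, 103, 103, 98, 70, 68, 4, 4, 5, 7, 9, 10, 6, 4, 4, 125]
0.7 [217, 131, 24, 4, 58, 80, 103, 92, 104, 78, 20, 4, 4, 4, 5, 147, 148, 148, 4, 198, 127]
0.74 [218, 127, 25, 4, 62, 79, 104, 100, 104, 77, 6, 7, 5, 4, 4, 147, 128, 211, 204, 204, 204]
0.78 [217, 26, 25, 4, 59, 78, 102, 105, 78, 55, 7, 8, 6, 4, 4, 148, 148, 148, 205, 116, 158]
shift cm [-32.35  -6.36  -1.56] zaxis [-0.001  -0.0013 -1.    ] yax [ 0.43   0.903 -0.002]
shift cm [-32.36  -6.34  11.54] zaxis [-0.001  -0.0013 -1.    ] yax [ 0.43   0.903 -0.002]
```

```bash
python3 -m jog '{"dr":[[0,0,0],[0,0,0],[0,0,0],[0,0,0],[0,0,0],[0,0,0],[0,0,0],[0,0,0],[0,0,0],[0,0,0]],"travel":[[-4.05,-0.8,-0.2],[-4.05,-0.8,-0.2],[-4.05,-0.8,-0.2],[-4.05,-0.8,-0.2],[-4.05,-0.8,-0.2],[-4.05,-0.8,-0.2],[-4.05,-0.8,-0.2],[-4.0,-0.75,-0.15],[0,0,0],[0,0,0]],"jaw":[8.5,8.5,8.5,8.5,8.5,8.5,8.5,8.5,8.5,8.5]}' 30
python3 - <<'E'
from h import *
im,d,K,D,W=cam('wrist'); save(im,'w1'); P=cloud(d,K,D,W); m=(d>0)&(abs(P[...,2]-.113)<.006)
print(m.sum(),np.median(P[m],0),P[m].min(0),P[m].max(0)); to(.501,.2995,.089)
E
```

```text
time_s: 1.35
position: [0.5007, 0.3, 0.2201]
eef_rot: [-0.001, 0.221, 0.975, -0.0]
force: [-0.1, -0.5, -0.1]
width: 0.0849
grip_force: 0.0
3634 [0.50889997 0.30395189 0.11030397] [0.48103917 0.27540932 0.107027  ] [0.70008172 0.51347292 0.11898508]
shift cm [-0.11 -0.04 13.13] zaxis [-0.0013 -0.     -1.    ] yax [ 0.43   0.903 -0.001]
```

View pics/w1.png

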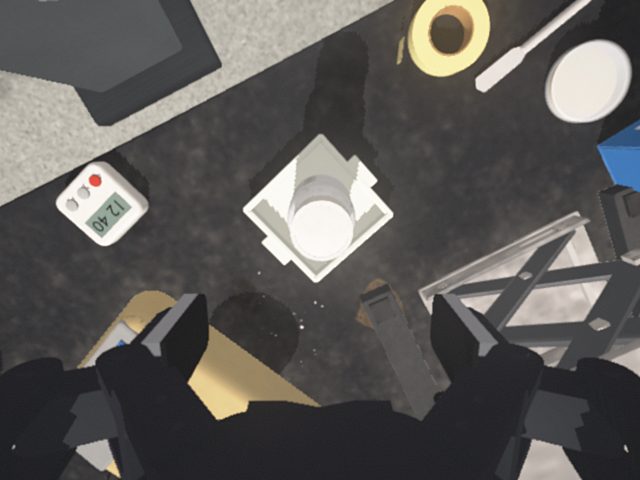

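The cap sits at (323,230), centred sideways between the fingers. I'll descend and grip.

```bash
python3 -m jog '{"dr":[[0,0,0],[0,0,0],[0,0,0],[0,0,0],[0,0,0],[0,0,0],[0,0,0],[0,0,0],[0,0,0],[0,0,0],[0,0,0],[0,0,0]],"travel":[[-0.2,0,3.3],[0,0,3.3],[0,0,3.3],[0,0,3.2],[0,0,0],[0,0,0],[0,0,0],[0,0,0],[0,0,0],[0,0,0],[0,0,0],[0,0,0]],"jaw":[8.5,8.5,8.5,8.5,8.5,4.2,4.2,4.2,4.2,4.2,4.2,4.2]}' 40
python3 -c "
from h import *
to(.43,.0,.22)"
```

```text
time_s: 2.9
position: [0.5031, 0.2991, 0.0896]
eef_rot: [-0.0, 0.221, 0.975, -0.0]
force: [-1.1, -0.3, 0.3]
width: 0.0421
grip_force: 0.0
shift cm [ -6.27 -30.15 -13.04] zaxis [-2.e-04 -0.e+00 -1.e+00] yax [ 0.43   0.903 -0.   ]
```

Run:
```python
from h import *
im,d,K,D,W=cam('wrist'); save(im,'w2'); print(sensors.state()['width'])
```

```text
0.04197373346986596
```

View pics/w2.png

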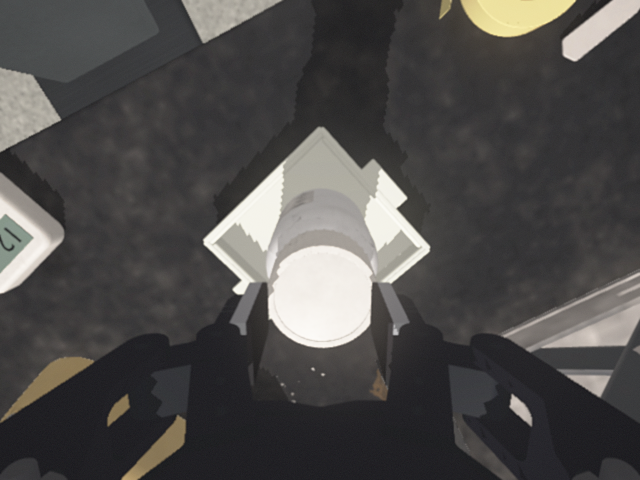

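The pads bracket the cap, whose centre is at (322,297), but they did not grip it. I'll measure the offset.

Run:
```python
from h import *
im,d,K,D,W=cam('wrist'); P=cloud(d,K,D,W); T=pose(); iT=np.linalg.inv(T)
Q=P@iT[:3,:3].T+iT[:3,3]
hsv=cv2.cvtColor(im,cv2.COLOR_RGB2HSV); m=(d>0)&(hsv[...,2]>150)&(hsv[...,1]<50); m[:235]=0;m[355:]=0;m[:,:262]=0;m[:,382:]=0
q=Q[m&(abs(P[...,2]-.112)<.006)]; print('cap tool',len(q),np.median(q,0).round(4),q.min(0).round(4),q.max(0).round(4),np.median(P[m][:,2]))
for u,v in((250,310),(262,340),(385,310),(375,345),(245,300),(395,300),(322,297)): print((u,v),Q[v,u].round(4),P[v,u].round(3))
print(sensors.state())
```

```text
cap tool 8967 [-0.0001  0.0007 -0.0205] [-0.0263 -0.0218 -0.0282] [ 0.023   0.0243 -0.0164] 0.1098346432193151
(250, 310) [ 0.01   -0.0228 -0.0562] [0.484 0.283 0.146]
(262, 340) [-0.0066 -0.0209 -0.0464] [0.5   0.277 0.136]
(385, 310) [ 0.0099  0.0215 -0.056 ] [0.503 0.323 0.146]
(375, 345) [-0.0111  0.021  -0.0424] [0.522 0.313 0.132]
(245, 300) [ 0.0097 -0.0261 -0.0477] [0.483 0.28  0.137]
(395, 300) [ 0.01    0.0263 -0.0483] [0.505 0.327 0.138]
(322, 297) [-0.0014  0.0011 -0.0202] [0.505 0.299 0.11 ]
{'time_s': 3.0, 'q': array([ 3.45910394e-01,  4.19566768e-01,  1.60221320e+00,  8.87770243e-06,
        1.11994462e+00, -7.80065467e-01]), 'qd': array([-0.00159569,  0.00031887,  0.00090628,  0.00068349, -0.00061017,
       -0.00033007]), 'tau': array([-5.64594433e-03, -5.05413222e+01, -2.58362728e+01, -7.74904274e-04,
        2.06033183e-03,  9.52797734e-06]), 'position': array([0.50311463, 0.29910239, 0.089639  ]), 'eef_rot': array([-5.77454415e-05,  2.20583013e-01,  9.75368202e-01, -3.21360129e-05]), 'force': array([-0.80651357,  0.54129127,  0.1399345 ]), 'torque': array([-0.0200897 , -0.06341005, -0.02070656]), 'grip_force': 0.0, 'width': 0.0420758737790632}
```

Run:
```python
from h import *
im,d,K,D,W=cam('wrist'); P=cloud(d,K,D,W); iT=np.linalg.inv(pose()); Q=P@iT[:3,:3].T+iT[:3,3]
print(sensors.state()['width'])
for v in (285,300,320,340,360,380,395):
    print(v,[(u,)+tuple((Q[v,u]*1000).astype(int)) +(int(im[v,u].mean()),) for u in (236,246,256,262,266,270,274)])
```

```text
0.04204349875210871
285 [(236, np.int64(-32), np.int64(-57), np.int64(71), 180), (246, np.int64(-32), np.int64(-50), np.int64(69), 240), (256, np.int64(10), np.int64(-24), np.int64(-34), 119), (262, np.int64(10), np.int64(-22), np.int64(-34), 58), (266, np.int64(8), np.int64(-21), np.int64(-30), 69), (270, np.int64(4), np.int64(-21), np.int64(-20), 162), (274, np.int64(4), np.int64(-19), np.int64(-21), 235)]
300 [(236, np.int64(5), np.int64(-31), np.int64(-38), 45), (246, np.int64(10), np.int64(-25), np.int64(-48), 117), (256, np.int64(10), np.int64(-22), np.int64(-48), 52), (262, np.int64(7), np.int64(-21), np.int64(-42), 55), (266, np.int64(2), np.int64(-21), np.int64(-32), 56), (270, np.int64(-2), np.int64(-21), np.int64(-20), 244), (274, np.int64(-2), np.int64(-19), np.int64(-20), 230)]
320 [(236, np.int64(9), np.int64(-25), np.int64(-62), 114), (246, np.int64(10), np.int64(-22), np.int64(-63), 91), (256, np.int64(6), np.int64(-21), np.int64(-55), 48), (262, np.int64(0), np.int64(-20), np.int64(-44), 53), (266, np.int64(-4), np.int64(-20), np.int64(-35), 55), (270, np.int64(-69),
[... 968 characters left out ...]
), np.int64(-100), 36), (256, np.int64(-121), np.int64(-50), np.int64(89), 41), (262, np.int64(-121), np.int64(-45), np.int64(90), 45), (266, np.int64(-121), np.int64(-42), np.int64(89), 48), (270, np.int64(-121), np.int64(-39), np.int64(90), 49), (274, np.int64(-122), np.int64(-36), np.int64(90), 49)]
395 [(236, np.int64(15), np.int64(-16), np.int64(-105), 37), (246, np.int64(16), np.int64(-14), np.int64(-105), 34), (256, np.int64(-135), np.int64(-51), np.int64(89), 42), (262, np.int64(-135), np.int64(-46), np.int64(90), 41), (266, np.int64(-136), np.int64(-43), np.int64(91), 43), (270, np.int64(-136), np.int64(-40), np.int64(91), 43), (274, np.int64(-136), np.int64(-36), np.int64(90), 42)]
```

The pad tips sit about 27 mm behind the TCP at this opening, so they are just above the cap. I'll open, go 2.2 cm lower and close again.

```bash
python3 -m jog '{"dr":[[0,0,0],[0,0,0],[0,0,0],[0,0,0],[0,0,0],[0,0,0],[0,0,0],[0,0,0],[0,0,0],[0,0,0],[0,0,0]],"travel":[[0,0,0],[0,0,0],[0,0,0],[0,0,0.8],[0,0,0.8],[0,0,0.7],[0,0,0],[0,0,0],[0,0,0],[0,0,0],[0,0,0]],"jaw":[7.5,7.5,7.5,7.5,7.5,7.5,4.2,4.2,4.2,4.2,4.2]}' 40
python3 -c "
from h import *
to(.43,.0,.2)"
```

```text
time_s: 4.42
position: [0.5031, 0.2991, 0.0667]
eef_rot: [0.0, 0.221, 0.975, -0.0]
force: [-0.1, -0.0, -0.5]
width: 0.0472
grip_force: 41.2
shift cm [ -6.27 -30.15 -13.32] zaxis [ 0. -0. -1.] yax [ 0.43   0.903 -0.   ]
```

```bash
python3 -m jog '{"dr":[[0,0,0],[0,0,0],[0,0,0],[0,0,0],[0,0,0],[0,0,0],[0,0,0],[0,0,0],[0,0,0],[0,0,0],[0,0,0],[0,0,0],[0,0,0],[0,0,0],[0,0,0],[0,0,0],[0,0,0],[0,0,0],[0,0,0],[0,0,0]],"travel":[[0,0,-1],[0,0,-2],[0,0,-2.5],[0,-0.5,-1.5],[-0.3,-1,-1],[-0.3,-1.5,0],[-0.5,-2.2,0],[-0.5,-2.5,0],[-0.5,-2.6,0],[-0.5,-2.6,0],[-0.5,-2.6,0],[-0.5,-2.6,0],[-0.5,-2.6,0],[-0.5,-2.5,0],[-0.5,-2.2,0],[-0.4,-1.6,0],[-0.4,-1,0],[-0.3,-0.5,0],[0,0,0],[0,0,0]],"jaw":[4.2,4.2,4.2,4.2,4.2,4.2,4.2,4.2,4.2,4.2,4.2,4.2,4.2,4.2,4.2,4.2,4.2,4.2,4.2,4.2]}'
python3 -m jog '{"dr":[[0,0,0],[0,0,0],[0,0,0],[0,0,0],[0,0,0],[0,0,0],[0,0,0],[0,0,0],[0,0,0]],"travel":[[0,0,1],[0,0,2],[0,0,2],[0,0,1.5],[0,0,0.8],[0,0,0.5],[0,0,0.3],[0,0,0.2],[0,0,0]],"jaw":[4.2,4.2,4.2,4.2,4.2,4.2,4.2,4.2,4.2]}'
```

```text
time_s: 6.92
position: [0.4365, 0.0155, 0.1466]
eef_rot: [-0.0, 0.22, 0.975, 0.0]
force: [-0.1, -0.2, -0.4]
width: 0.0472
grip_force: 41.4
time_s: 8.05
position: [0.4366, 0.0151, 0.0639]
eef_rot: [0.0, 0.221, 0.975, -0.0]
force: [0.2, -0.3, -1.7]
width: 0.047
grip_force: 41.4
```

```bash
python3 -m jog '{"dr":[[0,0,0],[0,0,0],[0,0,0],[0,0,0],[0,0,0],[0,0,0],[0,0,0],[0,0,0],[0,0,0],[0,0,0],[0,0,0]],"travel":[[0,0,0.15],[0,0,0.1],[0,0,0],[0,0,0],[0,0,0],[0,0,-2],[0,0,-4],[0,0,-6],[0,0,-6],[0,0,-3],[0,0,0]],"jaw":[4.2,4.2,7.5,7.5,7.5,7.5,7.5,8.5,8.5,8.5,8.5]}'
python3 - <<'E'
from h import *
to(.5745,-.2125,.28)
im,d,K,D,W=cam('top'); P=cloud(d,K,D,W); save(im,'t2')
im,d,K,D,W=cam('wrist'); save(im[100:480],'w3'); P=cloud(d,K,D,W); hsv=cv2.cvtColor(im,cv2.COLOR_RGB2HSV)
m=(d>0)&(abs(P[...,2]-.108)<.006)&(hsv[...,2]>150)&(abs(P[...,1]-.015)<.04); print(m.sum(),P[m].min(0),P[m].max(0))
E
```

```text
time_s: 9.43
position: [0.4379, 0.0149, 0.2737]
eef_rot: [0.003, 0.221, 0.975, 0.0]
force: [0.5, 1.1, -0.3]
width: 0.0849
grip_force: 0.0
shift cm [-22.12 -14.65  -0.53] zaxis [ 0.0055 -0.0012 -1.    ] yax [0.43  0.903 0.001]
2153 [ 0.4163254  -0.00915342  0.10202556] [0.46458824 0.03896616 0.10963788]
```

View pics/w3.png

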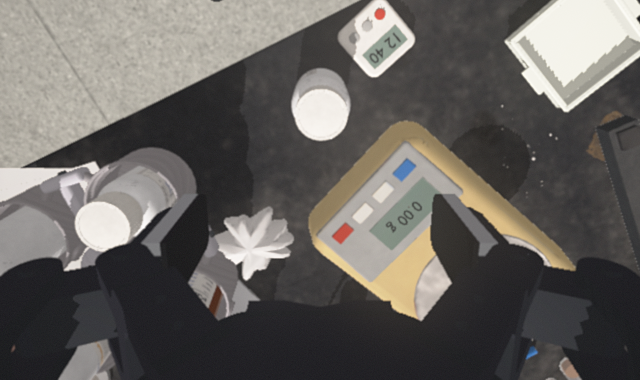

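The short bottle stands at (320,215 in the crop), clear of the timer. Next is the glass bottle.

```bash
python3 -m jog '{"dr":[[0,0,0],[0,0,0],[0,0,0],[0,0,0],[0,0,0],[0,0,0],[0,0,0],[0,0,0],[0,0,0],[0,0,0]],"travel":[[-2,-1.3,0],[-3.5,-2.3,0],[-3.5,-2.3,0],[-3.5,-2.3,0],[-3.5,-2.3,0],[-3.5,-2.3,0],[-2.6,-1.85,0],[0,0,0],[0,0,0],[0,0,0]],"jaw":[8.5,8.5,8.5,8.5,8.5,8.5,8.5,8.5,8.5,8.5]}'
python3 - <<'E'
from h import *
im,d,K,D,W=cam('wrist'); P=cloud(d,K,D,W); hsv=cv2.cvtColor(im,cv2.COLOR_RGB2HSV)
m=(d>0)&(hsv[...,0]>78)&(hsv[...,0]<100)&(hsv[...,1]>120)&(P[...,2]>.192); print(m.sum(),P[m].min(0),P[m].max(0),np.median(P[m],0))
to(.5755,-.2125,.157)
E
```

```text
time_s: 10.78
position: [0.5724, -0.2111, 0.2708]
eef_rot: [-0.0, 0.22, 0.975, 0.0]
force: [0.6, -0.3, 0.2]
width: 0.0852
grip_force: 0.0
2760 [ 0.55761139 -0.23353753  0.19221913] [ 0.59814633 -0.19317188  0.20202078] [ 0.57729029 -0.2129887   0.19872469]
shift cm [-0.33 -0.   11.42] zaxis [-3.e-04  3.e-04 -1.e+00] yax [0.429 0.903 0.   ]
```

```bash
python3 -m jog '{"dr":[[0,0,0],[0,0,0],[0,0,0],[0,0,0],[0,0,0],[0,0,0],[0,0,0],[0,0,0],[0,0,0],[0,0,0],[0,0,0]],"travel":[[-0.35,0,3],[0,0,3],[0,0,3],[0,0,1.5],[0,0,0.9],[0,0,0],[0,0,0],[0,0,0],[0,0,0],[0,0,0],[0,0,0]],"jaw":[8.5,8.5,8.5,8.5,8.5,3.3,3.3,3.3,3.3,3.3,3.3]}' 70
python3 -c "
from h import *
to(.504,.295,.30)"
```

```text
time_s: 12.2
position: [0.5771, -0.2141, 0.1589]
eef_rot: [0.002, 0.221, 0.975, -0.0]
force: [0.5, 0.5, 6.0]
width: 0.0386
grip_force: 70.4
shift cm [ 28.46  42.81 -14.21] zaxis [ 0.003  -0.0015 -1.    ] yax [ 0.43   0.903 -0.   ]
```

```bash
python3 -m jog '{"dr":[[0,0,0],[0,0,0],[0,0,0],[0,0,0],[0,0,0],[0,0,0],[0,0,0],[0,0,0],[0,0,0],[0,0,0]],"travel":[[0,0,-0.5],[0,0,-1.2],[0,0,-2],[0,0,-2.5],[0,0,-2.5],[0,0,-2.5],[0,0,-2],[0,0,-1],[0,0,0],[0,0,0]],"jaw":[3.3,3.3,3.3,3.3,3.3,3.3,3.3,3.3,3.3,3.3]}'
python3 -m jog '{"dr":[[0,0,0],[0,0,0],[0,0,0],[0,0,0],[0,0,0],[0,0,0],[0,0,0],[0,0,0],[0,0,0],[0,0,0],[0,0,0],[0,0,0],[0,0,0],[0,0,0],[0,0,0],[0,0,0],[0,0,0],[0,0,0],[0,0,0],[0,0,0]],"travel":[[0.2,0.3,0],[0.5,0.8,0],[0.9,1.4,0],[1.4,2.0,0],[1.8,2.7,0],[2.0,3.0,0],[2.0,3.0,0],[2.0,3.0,0],[2.0,3.0,0],[2.0,3.0,0],[2.0,3.0,0],[2.0,3.0,0],[2.0,3.0,0],[2.0,3.0,0],[1.8,2.7,0],[1.4,2.0,0],[0.9,1.4,0],[0.5,0.8,0],[0.2,0.3,0],[0,0,0]],"jaw":[3.3,3.3,3.3,3.3,3.3,3.3,3.3,3.3,3.3,3.3,3.3,3.3,3.3,3.3,3.3,3.3,3.3,3.3,3.3,3.3]}'
python3 - <<'E'
from h import *
to(.504,.295,.133)
im,d,K,D,W=cam('scene'); save(im,'s2'); im,d,K,D,W=cam('wrist'); save(im,'w4')
E
```

```text
time_s: 13.45
position: [0.5756, -0.2134, 0.298]
eef_rot: [-0.001, 0.221, 0.975, 0.0]
force: [0.6, -0.0, -5.0]
width: 0.039
grip_force: 71.0
time_s: 15.95
position: [0.5052, 0.2784, 0.2992]
eef_rot: [-0.0, 0.221, 0.975, -0.0]
force: [0.1, -0.1, -3.8]
width: 0.0389
grip_force: 71.0
shift cm [ 0.82  1.45 16.62] zaxis [-1.e-04 -4.e-04 -1.e+00] yax [ 0.431  0.903 -0.   ]
```

View pics/s2.png

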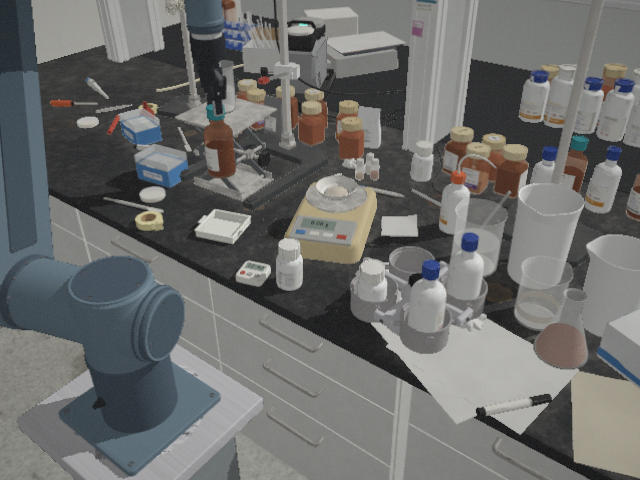

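View pics/w4.png

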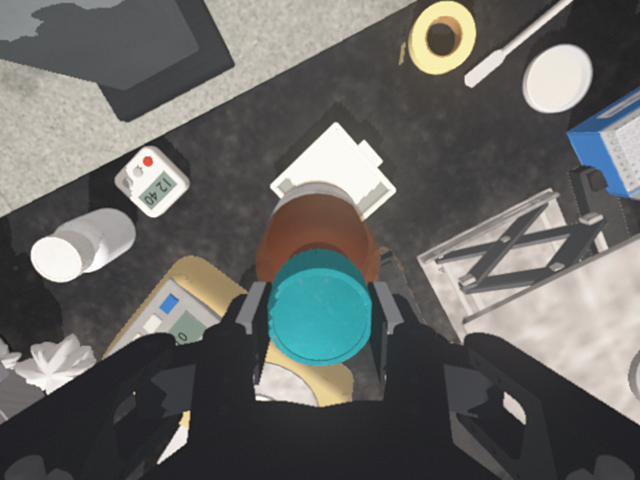

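The glass bottle hangs upright at (218,145) in the scene view. The empty tray is at (222,225), and the parked short bottle stands at (289,265). I'll refine the tray centre from the saved top picture.

Run:
```python
from h import *
im=cv2.imread('pics/t2.png'); f=np.load('top.npz'); K,D,W=f['K'],f['D'],f['W']
hsv=cv2.cvtColor(im,cv2.COLOR_BGR2HSV); m=np.zeros(im.shape[:2],np.uint8); s=np.s_[212:292,150:230]
m[s]=((hsv[...,2]>95)&(hsv[...,1]<60))[s]; m=cv2.morphologyEx(m,cv2.MORPH_OPEN,cv2.getStructuringElement(cv2.MORPH_ELLIPSE,(21,21)))
c=max(cv2.findContours(m,0,2)[0],key=cv2.contourArea); pts=np.array([ray(p[0],K,D,W,.015)[:2] for p in c],np.float32); print(cv2.minAreaRect(pts*1000),cv2.contourArea(c))
```

```text
((505.2658996582031, 296.429443359375), (111.83267974853516, 127.6778564453125), 17.059925079345703) 2163.0
```

```bash
python3 -m jog '{"dr":[[0,0,0],[0,0,0],[0,0,0],[0,0,0],[0,0,0],[0,0,0],[0,0,0],[0,0,0],[0,0,0],[0,0,0],[0,0,0],[0,0,0],[0,0,0],[0,0,0],[0,0,0],[0,0,0],[0,0,0],[0,0,0]],"travel":[[0.25,0.5,0],[0.3,0.6,0],[0.2,0.5,0],[0,0,0],[0,0,0],[0,0,1],[0,0,1.8],[0,0,2.2],[0,0,2.5],[0,0,2.5],[0,0,2.2],[0,0,1.8],[0,0,1.2],[0,0,0.7],[0,0,0.4],[0,0,0.3],[0,0,0],[0,0,0]],"jaw":[3.3,3.3,3.3,3.3,3.3,3.3,3.3,3.3,3.3,3.3,3.3,3.3,3.3,3.3,3.3,3.3,3.3,3.3]}'
```

```text
time_s: 18.3
position: [0.5055, 0.2966, 0.1336]
eef_rot: [0.0, 0.221, 0.975, 0.0]
force: [0.1, 0.2, -4.5]
width: 0.0388
grip_force: 71.2
```

```bash
python3 -m jog '{"dr":[[0,0,0],[0,0,0],[0,0,0]],"travel":[[0,0,0.15],[0,0,0.1],[0,0,0]],"jaw":[3.3,3.3,3.3]}'
```

```text
time_s: 18.68
position: [0.5051, 0.2965, 0.1306]
eef_rot: [-0.0, 0.221, 0.975, -0.0]
force: [-0.2, 0.5, -3.8]
width: 0.0386
grip_force: 71.2
```

```bash
python3 -m jog '{"dr":[[0,0,0],[0,0,0],[0,0,0],[0,0,0]],"travel":[[0,0,0.1],[0,0,0.1],[0,0,0],[0,0,0]],"jaw":[3.3,3.3,3.3,3.3]}'
```

```text
time_s: 19.18
position: [0.506, 0.2966, 0.1299]
eef_rot: [0.001, 0.221, 0.975, 0.0]
force: [-0.2, -1.1, 5.8]
width: 0.0389
grip_force: 72.1
```

Contact. I'll release, rise, and go to the NE tall bottle.

```bash
python3 -m jog '{"dr":[[0,0,0],[0,0,0],[0,0,0],[0,0,0],[0,0,0],[0,0,0],[0,0,0],[0,0,0],[0,0,0],[0,0,0]],"travel":[[0,0,0],[0,0,0],[0,0,0],[0,0,0],[0,0,-2],[0,0,-4],[0,0,-5],[0,0,-4],[0,0,0],[0,0,0]],"jaw":[7.5,7.5,7.5,7.5,7.5,8.5,8.5,8.5,8.5,8.5]}' 40
python3 - <<'E'
from h import *
im,d,K,D,W=cam('wrist'); P=cloud(d,K,D,W); hsv=cv2.cvtColor(im,cv2.COLOR_RGB2HSV)
m=(d>0)&(hsv[...,0]>78)&(hsv[...,0]<100)&(hsv[...,1]>120)&(P[...,2]>.16)&(P[...,2]<.19); print(m.sum(),P[m].min(0),P[m].max(0),np.median(P[m],0))
to(.5585,-.342,.28)
E
```

```text
time_s: 20.42
position: [0.5048, 0.2964, 0.278]
eef_rot: [-0.0, 0.221, 0.975, -0.0]
force: [-0.1, -0.2, 0.1]
width: 0.085
grip_force: 0.0
2164 [0.48727907 0.27765847 0.16022593] [0.52772404 0.31745207 0.17224988] [0.50651327 0.29794534 0.16969071]
shift cm [-32.34 -55.29  -0.23] zaxis [-2.3e-03 -8.0e-04 -1.0e+00] yax [ 0.43   0.903 -0.002]
```

```bash
python3 -m jog '{"dr":[[0,0,0],[0,0,0],[0,0,0],[0,0,0],[0,0,0],[0,0,0],[0,0,0],[0,0,0],[0,0,0],[0,0,0],[0,0,0],[0,0,0],[0,0,0],[0,0,0],[0,0,0],[0,0,0],[0,0,0],[0,0,0]],"travel":[[-1.2,-2.0,0],[-2.2,-3.8,0],[-2.2,-3.8,0],[-2.2,-3.8,0],[-2.2,-3.8,0],[-2.2,-3.8,0],[-2.2,-3.8,0],[-2.2,-3.8,0],[-2.2,-3.8,0],[-2.2,-3.8,0],[-2.2,-3.8,0],[-2.2,-3.8,0],[-2.2,-3.8,0],[-2.2,-3.8,0],[-2.2,-3.8,0],[-0.4,0,0],[0,0,0],[0,0,0]],"jaw":[8.5,8.5,8.5,8.5,8.5,8.5,8.5,8.5,8.5,8.5,8.5,8.5,8.5,8.5,8.5,8.5,8.5,8.5]}'
python3 - <<'E'
from h import *
im,d,K,D,W=cam('wrist'); P=cloud(d,K,D,W); hsv=cv2.cvtColor(im,cv2.COLOR_RGB2HSV)
m=(d>0)&(hsv[...,0]>105)&(hsv[...,0]<130)&(hsv[...,1]>120)&(P[...,2]>.196)&(abs(P[...,0]-.5585)<.04)&(abs(P[...,1]+.342)<.04); print(m.sum(),P[m].min(0),P[m].max(0),np.median(P[m],0))
to(.5585,-.342,.164)
E
```

```text
time_s: 22.72
position: [0.5602, -0.3398, 0.2784]
eef_rot: [-0.0, 0.22, 0.976, 0.0]
force: [0.3, -0.5, 0.6]
width: 0.0851
grip_force: 0.0
1553 [ 0.5453354  -0.35791538  0.19658081] [ 0.57604314 -0.3278197   0.20618293] [ 0.56030137 -0.34318272  0.20374121]
shift cm [ 0.06 -0.28 11.48] zaxis [-2.e-04  4.e-04 -1.e+00] yax [0.429 0.903 0.   ]
```

```bash
python3 -m jog '{"dr":[[0,0,0],[0,0,0],[0,0,0],[0,0,0],[0,0,0],[0,0,0],[0,0,0],[0,0,0],[0,0,0],[0,0,0],[0,0,0],[0,0,0]],"travel":[[-0.05,-0.3,3],[0,0,3],[0,0,3],[0,0,1.5],[0,0,1.0],[0,0,0],[0,0,0],[0,0,0],[0,0,0],[0,0,0],[0,0,0],[0,0,0]],"jaw":[8.5,8.5,8.5,8.5,8.5,2.4,2.4,2.4,2.4,2.4,2.4,2.4]}' 60
python3 -c "
from h import *
to(.572,-.215,.30)"
```

```text
time_s: 24.28
position: [0.5601, -0.3446, 0.1652]
eef_rot: [0.001, 0.221, 0.975, -0.001]
force: [0.6, 0.8, 6.2]
width: 0.0291
grip_force: 59.3
shift cm [  4.47  12.2  -13.5 ] zaxis [ 0.0024 -0.0017 -1.    ] yax [ 0.43   0.903 -0.   ]
```

```bash
python3 -m jog '{"dr":[[0,0,0],[0,0,0],[0,0,0],[0,0,0],[0,0,0],[0,0,0],[0,0,0],[0,0,0],[0,0,0],[0,0,0],[0,0,0],[0,0,0],[0,0,0],[0,0,0],[0,0,0],[0,0,0],[0,0,0],[0,0,0],[0,0,0],[0,0,0]],"travel":[[0,0,-0.5],[0,0,-1.2],[0,0,-2],[0,0,-2.2],[0,0,-2.1],[0,0,-1.2],[0,0,-0.8],[0,0,0],[0.1,0.2,0],[0.3,0.7,0],[0.5,1.3,0],[0.7,1.9,0],[0.7,2.0,0],[0.7,2.0,0],[0.6,1.8,0],[0.4,1.2,0],[0.3,0.7,0],[0.1,0.3,0],[0,0,0],[0,0,0]],"jaw":[2.4,2.4,2.4,2.4,2.4,2.4,2.4,2.4,2.4,2.4,2.4,2.4,2.4,2.4,2.4,2.4,2.4,2.4,2.4,2.4]}'
python3 - <<'E'
from h import *
to(.572,-.2155,.165); im,d,K,D,W=cam('wrist'); save(im,'w5')
E
```

```text
time_s: 26.78
position: [0.5716, -0.2166, 0.2636]
eef_rot: [-0.0, 0.221, 0.975, -0.0]
force: [0.5, -0.4, -2.8]
width: 0.0291
grip_force: 59.6
shift cm [0.01 0.12 9.86] zaxis [-1.e-04 -2.e-04 -1.e+00] yax [ 0.431  0.902 -0.   ]
```

View pics/w5.png

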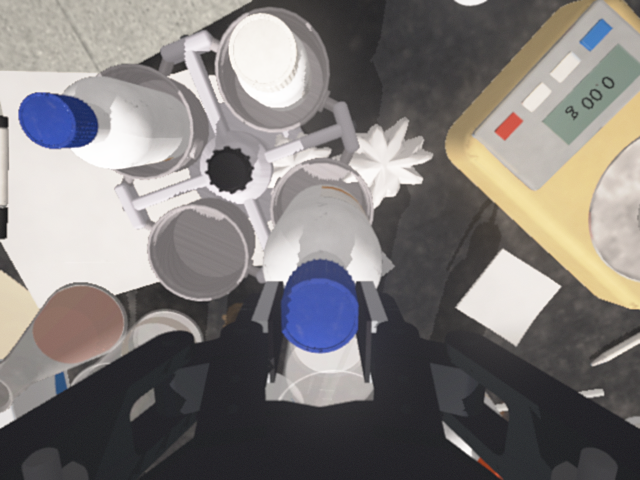

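The tall bottle hangs upright above its bucket at (322,200). The NE bucket at (200,247) is empty. I'll lower it.

```bash
python3 -m jog '{"dr":[[0,0,0],[0,0,0],[0,0,0],[0,0,0],[0,0,0],[0,0,0],[0,0,0],[0,0,0],[0,0,0],[0,0,0],[0,0,0],[0,0,0]],"travel":[[0,0.1,0.5],[0,0,1.2],[0,0,2],[0,0,2.1],[0,0,1.8],[0,0,1.0],[0,0,0.6],[0,0,0.3],[0,0,0.2],[0,0,0.1],[0,0,0],[0,0,0]],"jaw":[2.4,2.4,2.4,2.4,2.4,2.4,2.4,2.4,2.4,2.4,2.4,2.4]}'
```

```text
time_s: 28.32
position: [0.5722, -0.2152, 0.166]
eef_rot: [0.0, 0.221, 0.975, -0.0]
force: [0.6, -0.5, -3.3]
width: 0.029
grip_force: 59.6
```

```bash
python3 -m jog '{"dr":[[0,0,0],[0,0,0],[0,0,0],[0,0,0]],"travel":[[0,0,0.1],[0,0,0.1],[0,0,0.1],[0,0,0]],"jaw":[2.4,2.4,2.4,2.4]}'
```

```text
time_s: 28.82
position: [0.5732, -0.2157, 0.1651]
eef_rot: [0.002, 0.221, 0.975, -0.001]
force: [-1.4, -0.7, 7.8]
width: 0.0289
grip_force: 60.7
```

Contact. I'll release, rise, and go to the parked short bottle.

```bash
python3 -m jog '{"dr":[[0,0,0],[0,0,0],[0,0,0],[0,0,0],[0,0,0],[0,0,0],[0,0,0],[0,0,0],[0,0,0],[0,0,0],[0,0,0],[0,0,0],[0,0,0],[0,0,0],[0,0,0],[0,0,0],[0,0,0],[0,0,0]],"travel":[[0,0,0],[0,0,0],[0,0,0],[0,0,0],[0,0,-2],[0,0,-4],[0,0,-4],[0,0,-1],[2,1.3,0],[3.5,2.3,0],[3.5,2.3,0],[3.5,2.3,0],[3.5,2.3,0],[3.5,2.3,0],[2.5,1.5,0],[0,0,0],[0,0,0],[0,0,0]],"jaw":[6.5,6.5,6.5,6.5,7,7.5,8.5,8.5,8.5,8.5,8.5,8.5,8.5,8.5,8.5,8.5,8.5,8.5]}' 40
python3 - <<'E'
from h import *
im,d,K,D,W=cam('top'); P=cloud(d,K,D,W); hsv=cv2.cvtColor(im,cv2.COLOR_RGB2HSV)
m=(d>0)&(hsv[...,0]>105)&(hsv[...,0]<130)&(hsv[...,1]>120)&(abs(P[...,2]-.203)<.008)&(abs(P[...,0]-.573)<.05)&(abs(P[...,1]+.215)<.05); print('tall NW',m.sum(),np.median(P[m],0))
to(.439,.015,.0615)
E
```

```text
time_s: 31.08
position: [0.4355, 0.0078, 0.2723]
eef_rot: [-0.0, 0.221, 0.975, -0.0]
force: [-0.4, 0.3, -0.4]
width: 0.0851
grip_force: 0.0
tall NW 185 [ 0.57138088 -0.21407294  0.2048282 ]
shift cm [-2.000e-02  8.000e-01  2.108e+01] zaxis [-7.e-04 -0.e+00 -1.e+00] yax [ 0.431  0.902 -0.   ]
```

```bash
python3 -m jog '{"dr":[[0,0,0],[0,0,0],[0,0,0],[0,0,0],[0,0,0],[0,0,0],[0,0,0],[0,0,0],[0,0,0],[0,0,0],[0,0,0],[0,0,0],[0,0,0]],"travel":[[0.05,0.4,3],[0,0.3,4],[0,0,4],[0,0,4],[0,0,3],[0,0,2],[0,0,1.1],[0,0,0],[0,0,0],[0,0,0],[0,0,0],[0,0,0],[0,0,0]],"jaw":[8.5,8.5,8.5,8.5,8.5,8.5,8.5,8.5,4.2,4.2,4.2,4.2,4.2]}' 40
python3 -c "
from h import *
to(.559,-.3425,.2)"
```

```text
time_s: 32.75
position: [0.4386, 0.0149, 0.0628]
eef_rot: [0.001, 0.22, 0.975, -0.0]
force: [-0.2, 0.9, 6.5]
width: 0.0472
grip_force: 41.0
shift cm [-26.27 -27.09 -13.67] zaxis [ 2.5e-03 -7.0e-04 -1.0e+00] yax [0.43  0.903 0.   ]
```

```bash
python3 -m jog '{"dr":[[0,0,0],[0,0,0],[0,0,0],[0,0,0],[0,0,0],[0,0,0],[0,0,0],[0,0,0],[0,0,0],[0,0,0],[0,0,0]],"travel":[[0,0,-0.8],[0,0,-2],[0,0,-3],[0,0,-3.5],[0,0,-3.5],[0,0,-3.5],[0,0,-3],[0,0,-2.2],[0,0,-1.5],[0,0,-0.5],[0,0,0]],"jaw":[4.2,4.2,4.2,4.2,4.2,4.2,4.2,4.2,4.2,4.2,4.2]}'
python3 -m jog '{"dr":[[0,0,0],[0,0,0],[0,0,0],[0,0,0],[0,0,0],[0,0,0],[0,0,0],[0,0,0],[0,0,0],[0,0,0],[0,0,0],[0,0,0],[0,0,0],[0,0,0],[0,0,0],[0,0,0],[0,0,0],[0,0,0],[0,0,0],[0,0,0]],"travel":[[-0.3,-0.3,0],[-0.8,-0.8,0],[-1.4,-1.4,0],[-1.9,-2,0],[-2,-2,0],[-2,-2,0],[-2,-2,0],[-2,-2,0],[-2,-2,0],[-2,-2,0],[-2,-2,0],[-2,-2,0],[-1.9,-2,0],[-1.6,-1.7,0],[-1.2,-1.3,0],[-0.7,-0.8,0],[-0.4,-0.4,0],[-0.1,-0.3,0],[0,0,0],[0,0,0]],"jaw":[4.2,4.2,4.2,4.2,4.2,4.2,4.2,4.2,4.2,4.2,4.2,4.2,4.2,4.2,4.2,4.2,4.2,4.2,4.2,4.2]}'
python3 - <<'E'
from h import *
to(.559,-.342,.0975); im,d,K,D,W=cam('wrist'); save(im,'w6')
E
```

```text
time_s: 34.12
position: [0.4373, 0.0153, 0.2963]
eef_rot: [-0.0, 0.221, 0.975, 0.0]
force: [0.3, 0.2, -1.0]
width: 0.0474
grip_force: 41.6
time_s: 36.62
position: [0.5589, -0.3412, 0.297]
eef_rot: [0.0, 0.22, 0.975, -0.0]
force: [0.8, 0.8, -1.2]
width: 0.0474
grip_force: 41.5
shift cm [-0.04 -0.07 19.95] zaxis [ 2.e-04 -1.e-04 -1.e+00] yax [0.43  0.903 0.   ]
```

View pics/w6.png

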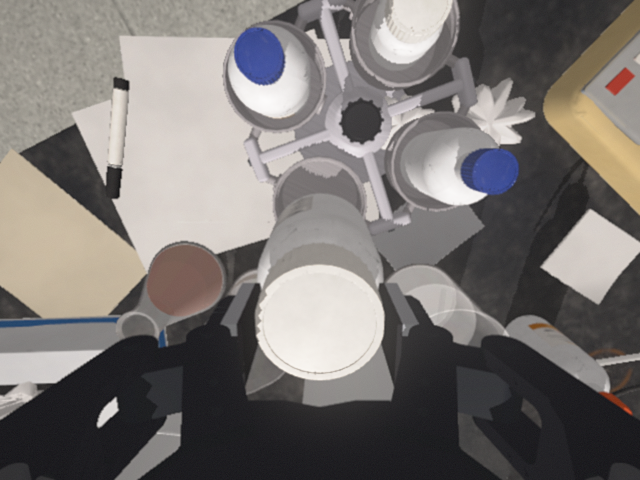

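The short bottle is above the empty NE bucket at (320,200). Both tall bottles are clear and upright.

```bash
python3 -m jog '{"dr":[[0,0,0],[0,0,0],[0,0,0],[0,0,0],[0,0,0],[0,0,0],[0,0,0],[0,0,0],[0,0,0],[0,0,0],[0,0,0],[0,0,0],[0,0,0],[0,0,0]],"travel":[[0,-0.1,1],[0,0,2],[0,0,3],[0,0,3],[0,0,3],[0,0,2.5],[0,0,2],[0,0,1.4],[0,0,0.9],[0,0,0.6],[0,0,0.3],[0,0,0.2],[0,0,0],[0,0,0]],"jaw":[4.2,4.2,4.2,4.2,4.2,4.2,4.2,4.2,4.2,4.2,4.2,4.2,4.2,4.2]}'
```

```text
time_s: 38.42
position: [0.5586, -0.3427, 0.0981]
eef_rot: [0.0, 0.221, 0.975, -0.0]
force: [0.0, -0.4, -0.7]
width: 0.0472
grip_force: 41.6
```

```bash
python3 -m jog '{"dr":[[0,0,0],[0,0,0],[0,0,0],[0,0,0]],"travel":[[0,0,0.1],[0,0,0.15],[0,0,0.1],[0,0,0]],"jaw":[4.2,4.2,4.2,4.2]}'
```

```text
time_s: 38.92
position: [0.5591, -0.343, 0.0959]
eef_rot: [0.001, 0.221, 0.975, -0.0]
force: [-0.8, 1.7, 5.8]
width: 0.0475
grip_force: 42.2
```

```bash
python3 -m jog '{"dr":[[0,0,0],[0,0,0],[0,0,0],[0,0,0],[0,0,0],[0,0,0],[0,0,0],[0,0,0],[0,0,0],[0,0,0],[0,0,0],[0,0,0],[0,0,0],[0,0,0],[0,0,0],[0,0,0],[0,0,0]],"travel":[[0,0,0],[0,0,0],[0,0,0],[0,0,-1.5],[0,0,-3],[0,0,-4],[0,0,-5],[0,0,-5],[0,0,-3],[3,3,0],[4,4,0],[4,4,0],[4,4,0],[4,4,0],[3,3,0],[0,0,0],[0,0,0]],"jaw":[6.8,6.8,6.8,6.8,6.8,6.8,6.8,6.8,6.8,6.8,6.8,6.8,6.8,6.8,6.8,6.8,6.8]}'
python3 - <<'E'
from h import *
im,d,K,D,W=cam('top'); P=cloud(d,K,D,W); save(im,'t3')
for n,x,y,z in(('NE',.558,-.342,.141),('NW',.572,-.215,.205),('SE',.432,-.328,.205),('SW',.445,-.202,.141),('tray',.505,.296,.173)):
    m=(d>0)&(abs(P[...,2]-z)<.007)&(np.hypot(P[...,0]-x,P[...,1]-y)<.045); print(n,m.sum(),np.median(P[m],0).round(4),'off mm',1000*np.hypot(*(np.median(P[m],0)[:2]-[x,y])).round(4))
E
```

```text
time_s: 41.05
position: [0.4548, -0.0497, 0.3101]
eef_rot: [0.001, 0.22, 0.975, -0.0]
force: [0.8, -0.6, 0.6]
width: 0.0681
grip_force: 0.0
NE 439 [ 0.5588 -0.3422  0.1402] off mm 0.9
NW 0 [nan nan nan] off mm nan
SE 225 [ 0.4358 -0.3258  0.205 ] off mm 4.4
SW 3 [ 0.4384 -0.1759  0.1412] off mm 26.9
tray 347 [0.5051 0.2968 0.1705] off mm 0.8
  return _methods._mean(a, axis=axis, dtype=dtype,
  ret = um.true_divide(
```

View pics/t3.png

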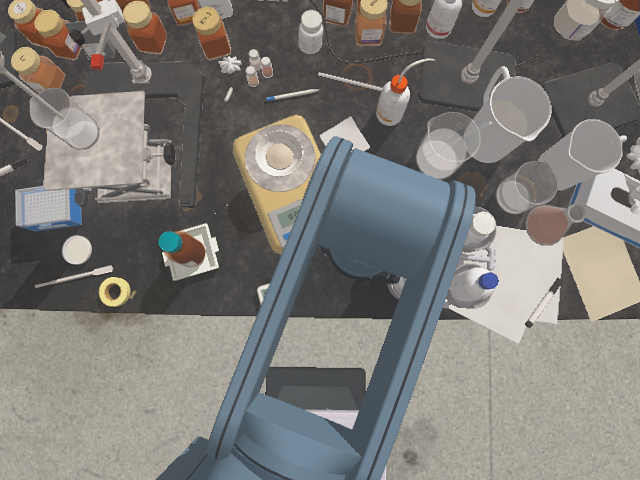

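The arm hides the two left buckets. The glass bottle stands in the tray at (185,250), and NE and SE look right. I'll move aside and check the other two.

```bash
python3 -m jog '{"dr":[[0,0,0],[0,0,0],[0,0,0],[0,0,0],[0,0,0],[0,0,0],[0,0,0],[0,0,0]],"travel":[[1,3,0],[1.5,4,0],[1.5,4,0],[1.5,4,0],[1.5,4,0],[1,3,0],[0,0,0],[0,0,0]],"jaw":[6.8,6.8,6.8,6.8,6.8,6.8,6.8,6.8]}'
python3 - <<'E'
from h import *
im,d,K,D,W=cam('top'); P=cloud(d,K,D,W)
for n,x,y,z in(('NE',.558,-.342,.141),('NW',.572,-.215,.205),('SE',.432,-.328,.205),('SW',.445,-.202,.141)):
    m=(d>0)&(abs(P[...,2]-z)<.007)&(np.hypot(P[...,0]-x,P[...,1]-y)<.045); print(n,m.sum(),np.median(P[m],0).round(4),'off mm',1000*np.hypot(*(np.median(P[m],0)[:2]-[x,y])).round(4))
E
```

```text
time_s: 42.1
position: [0.4774, 0.1825, 0.3088]
eef_rot: [-0.0, 0.221, 0.975, -0.0]
force: [0.1, -0.3, 0.9]
width: 0.0684
grip_force: 0.0
NE 444 [ 0.5588 -0.3414  0.1402] off mm 1.0
NW 201 [ 0.5711 -0.2137  0.2046] off mm 1.6
SE 223 [ 0.4357 -0.3255  0.2047] off mm 4.5
SW 440 [ 0.4405 -0.1995  0.1402] off mm 5.1000000000000005
```

```bash
python3 -c "
from cell import workorder
print(workorder.hand_in())"
```

```text
the job is handed in; nothing more can be done
None
```

I handed the job in at about 42 s: the tall bottles face each other, the short ones are in the other two buckets, each within about 5 mm of its bucket centre, and the glass bottle stands in the drip tray; no verdict came back.

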